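# Crank a sample tube fast in the tube clamp

### The arm

A 7-joint arm with a two-finger parallel gripper is mounted at the origin on a cart in front of the work surface, level with it; the furniture and walls round the work are solid. World frame = base frame: x ahead of the robot, y to its left, z up, the work surface at z = 0. Lengths are in m, angles in rad, forces in N, time in s.
With the tool pointing down it reaches from about 0.425 to 0.925 m from the base axis. Payload 6.8 kg.
Tool frame: the origin (TCP) lies midway between the tips of the shut fingers; the grasp point (between the pads) lies 19 mm behind it; z points along the fingers, y is the line along which they close (so a half turn about z gives the same grasp; the last joint's range is limited). The gripper opens to 85 mm and grips with 20 to 120 N. Pads are 22 mm wide; open, the fingers measure 114 mm over their backs; the gripper's body (76 mm by 85 mm) begins 54 mm behind the grasp point. The pads swing forward as they close: fully open they stand 13 mm farther back than shut.
Start: joints at [-1.428, 0.477, 0.022, 1.555, -0.011, 1.109, -0.083], TCP at [0.168, 0.654, 0.231] pointing down, gripper open.
Joint ranges: [-2.96, 2.96], [-0.34, 2.1], [-1.41, 1.46], [0.24, 2.44], [-1.37, 4.51], [0.17, 1.92], [-2.96, 2.96]. Speed limits (rad/s): [2.39, 2.39, 3.14, 3.14, 3.14, 3.14, 3.14].

### API

Orientations are given as a unit quaternion [w, x, y, z].
In Python, from station import bot, imaging gives the robot as it stands.
- The arm moves only by the tool move_arm, never from a script. Its argument "commands" is a list that holds one entry, the list of rows, each a list of 7 numbers: the shift along the tool's x, y, z in m, then the turn, a rotation vector about the tool's x, y, z in degrees, then the finger opening in m, from 0 to 0.0854. In form: [[[x, y, z, rx, ry, rz, grip], ...]]. A call has 1 to 20 rows; each row shifts and turns the commanded pose from where the row before left it, along the tool's axes as they then stand; what a row does not reach is not made up. A row lasts 1/8 s, in which the tool goes at most 62.5 mm and 10.7 degrees, less where a joint would pass 70% of its speed; a pose out of reach is approached as far as the arm can. A call is refused whole if a number of a shift passes 0.0625 or a number of a turn 10.7, either way. A call with a gripper value outside its range is refused whole. The fingers move at their own pace and stop on an object; "squeeze" is the grip in N (left out, the last holds). Time passes only in rows, so rows that do not move let the fingers close. It gives the time, the measured TCP pose, the force, the opening and the grip force at its end, in the units of the state.
- bot.get_obs(): the state, without advancing time (a new reading comes with each control period).
- imaging.read_camera(name): name is "scene" or "top" or "wrist"; returns the picture (384x512x3 uint8, red, green, blue); there is no depth.
- imaging.calibration(name): a dict with "intrinsics" (3x3 intrinsics, pixels), "extrinsics" (4x4, takes a point from camera to world coordinates); the wrist camera has in their place "mount" (4x4, takes a point from camera to tool coordinates, whose origin is the TCP and whose axes are the flange's). Camera axes: x right, y down, z forward; pixel columns grow to the right and rows downward; lengths in m; the calibration is good to about 2 mm. The wrist camera is an equidistant fisheye: a pixel r from the principal point sees the ray r / f radians off the axis. A picture is of the moment at which its call begins: read the wrist's pose just before it. calibration takes no time and is no camera call.
- bot.hand_in(): hands the job in; it is judged then, once.
The state is a dict: "t": time; "q": joint angles; "joint_vel": joint speeds; "joint_torque": joint torques, N m; "eef_pos": TCP position; "tool_rot": TCP orientation; "contact_force": force on the tool from outside, world axes, zero at the start; "torque": the same for the moment, N m; "gripper_width": opening from 0.0 (shut) to 1.0 (fully open); "grasp_force": force on a finger pad.
Only numpy, scipy, OpenCV 4.12 (cv2) and the standard library are available. Lean on these libraries where they do the work, as an engineer would, in place of code of your own. Each camera call takes 0.05 s, during which the arm holds its last target. There are 200 camera calls.

### The job

Stand the teal sample tube upright in the tube clamp, in front of its vee stop, then take hold of the crank's loose sleeve and wind the crank clockwise until the jaw presses the tube firmly into the vee with about 20 N, and let go. Turn the crank only by the sleeve and keep hold of it while it turns; do not crush the thin tube, and leave the beaker, the brown bottle and the marker alone.

Things in the scene. Friction and masses are not known exactly. Their poses are not given: they have to be found in the camera images.
- teal_tube: closed teal sample tube with flat foot and screw cap, standing loose on the counter; body 28 mm across up to 91 mm, cap 32 mm across, 110 mm high in all, about 25 g. Origin at the centre of its underside, z up its axis.
- clamp_base: tube clamp fixed to the counter: aluminium bed 124 (its x) by 310 (its y) mm, top 12 mm above the counter. Origin at counter height, z up. Along its y lie, from -y to +y: vee stop, jaw (closes toward -y), grey gear housing (80 x 68 mm, top 52 mm up) that bears the crank. Two rails 8 mm high run along y at x = +-47 mm.
- vee_stop: fixed steel block, 40 mm high above the bed, 48 mm wide, with an upright 120 degree vee open toward +y; axes as the clamp's. Origin on the bed (12 mm above the counter), on the axis of a 28 mm tube resting in the vee; the cheeks' tips lie 5 mm behind it (-y). The tube may be stood loose a few mm in front (+y): the jaw slides it home.
- jaw: moving jaw, 42 mm high above the bed, moves 10 mm toward the vee stop per rad of crank. Origin at bed height, in the middle of its nominal face; the 44 mm wide rubber pad on it is thicker some days than others and its true face stands 0 to 5 mm in front of the origin (toward -y). So it touches the seated tube when the origin is 14 to 19 mm from the vee stop's: to be felt, not measured.
- crank_axis (a point): fixed point on the crank's upright axis, 97 mm above the counter, level with the middle of the sleeve.
- sleeve: the crank's black grip sleeve: upright ribbed cylinder 22 mm across (25 at its end collars), 52 mm high, from 67 to 119 mm above the counter, 55 mm from the crank axis; a steel button on top reaches 124 mm. It spins freely on its pin, so the hand need not turn. Origin on its axis at its lower end. The arm below ends 65 mm, the hub 73 mm above the counter.
- crank (a joint): rad, growing (closing) clockwise seen from above; starts at 0 to 1.2, grips the tube 2.6 to 6.6 rad later, end stop 8. Turning drags 8 to 9 N along the path at the sleeve; each newton at the jaw adds 0.18 N (20 N: 3.6 N more). First touch to 20 N is only about 0.1 rad. Self-locking: stays where let go. 10 to 40 N at the jaw is firm, over 50 N crushes.
- small_beaker: bystander: small glass beaker 46 mm across, 57 mm high. Origin at the centre of its underside.
- brown_bottle: bystander: small brown bottle with black cap, 33 mm across, 86 mm high. Origin at the centre of its underside.
- marker: bystander: black marker pen 132 mm long lying along its y. Origin at its middle, on the counter.
There are look-alikes about, which are no part of the job. Of the things like the teal_tube, leave any that is purple; of the rest the larger one is meant.

How it is judged:
By the outcome, as a careful person would: the job done as asked, in the order asked, and still so for the second after the job is handed in, with the robot touching nothing.
It also fails if it takes over 67 s, if anything falls off the work surface, if the arm or the gripper's body presses on something with over 40 N, if the wrist force passes 120 N, or if a joint passes its speed limit or range.

## Working session

There is one attempt and no reset: what is moved stays moved. The work goes in short steps, Python scripts to look and compute and a tool call to move; the robot and the scene stay as the last step left them, time stands still between calls to the robot, and variables do not carry over. Pictures are saved under pics/ and viewed, at most 13 in all, crops included, and the job is handed in when it is done.

Besides the shell and the picture viewer there is one more tool, called by a JSON object that holds its "api" and its "payload", one argument or row to a line. move_arm: Moves the arm, as the interface text tells. Its arguments: {"type":"object","properties":{"commands":{"type":"array","items":{"type":"array","items":{"type":"array","items":{"type":"number"}}}},"squeeze":{"type":"number"}},"required":["commands"]}

```bash
mkdir -p pics
python3 - <<'E'
from station import bot, imaging
import cv2,numpy as np
for n in ("scene","top"):
    im=imaging.read_camera(n); cv2.imwrite(f"pics/{n}0.png",im[...,::-1]); 
    c=imaging.calibration(n); print(n,c["intrinsics"],np.round(c["extrinsics"],4))
o=bot.get_obs();print({k:np.round(v,4) for k,v in o.items()})
print(imaging.calibration("wrist"))
E
```

```text
scene [[426.06005122   0.         250.00771614]
 [  0.         426.06005122 189.36632138]
 [  0.           0.           1.        ]] [[ 6.988e-01 -4.194e-01  5.795e-01 -8.690e-02]
 [-7.153e-01 -4.099e-01  5.659e-01 -6.834e-01]
 [ 2.000e-04 -8.100e-01 -5.865e-01  6.985e-01]
 [ 0.000e+00  0.000e+00  0.000e+00  1.000e+00]]
top [[422.07190682   0.         259.83740013]
 [  0.         422.07190682 191.41076662]
 [  0.           0.           1.        ]] [[ 0.0227 -0.9923  0.122   0.3946]
 [-0.9996 -0.0203  0.0205 -0.1145]
 [-0.0178 -0.1224 -0.9923  1.2554]
 [ 0.      0.      0.      1.    ]]
{'t': np.float64(0.1), 'q': array([-1.4281,  0.4777,  0.0223,  1.5564, -0.0115,  1.1093, -0.0831]), 'joint_vel': array([-0.0003, -0.0019, -0.0001, -0.0037,  0.0006,  0.0007, -0.0001]), 'joint_torque': array([ 3.70000e-03, -5.97762e+01,  1.61340e+00, -2.81953e+01,
        1.28000e-02,  5.00000e-03,  0.00000e+00]), 'eef_pos': array([0.1674, 0.6534, 0.2304]), 'tool_rot': array([-0.000e+00,  1.250e-01,  9.922e-01, -8.000e-04]), 'contact_force': array([-0.059 , -0.5042, -0.1132]), 'torque': array([-0.0225,  0.0036, -0.0191]), 'grasp_force': np.float64(0.0), 'gripper_width': np.float64(1.002)}
{'intrinsics': array([[297.31863964,   0.        , 254.09724102],
       [  0.        , 297.31863964, 188.80397933],
       [  0.        ,   0.        ,   1.        ]]), 'mount': array([[ 7.68810892e-04, -9.54448580e-01, -2.98374456e-01,
         7.58112517e-02],
       [ 9.99999548e-01,  9.00848100e-04, -3.04994761e-04,
        -3.43094884e-04],
       [ 5.59891879e-04, -2.98374087e-01,  9.54448841e-01,
        -1.42407310e-01],
       [ 0.00000000e+00,  0.00000000e+00,  0.00000000e+00,
         1.00000000e+00]])}
```

View pics/scene0.png

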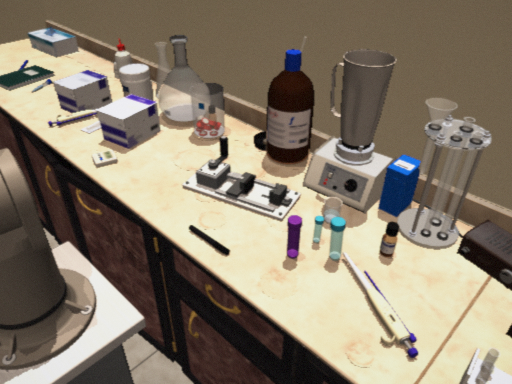

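View pics/top0.png

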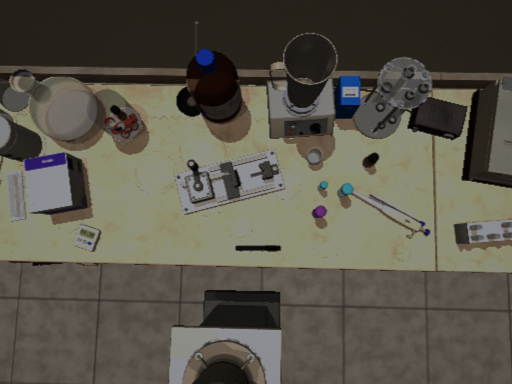

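Scene: purple tube at (294,237), small teal at (318,230), large teal at (337,240). The clamp lies around (240,188), with its crank sleeve at (223,147). The top view has the large teal cap at (347,189), the sleeve at (193,164), and the clamp spanning (178..285, 155..212). I'll enlarge the clamp area and measure there.

```bash
cat > h.py <<'E'
from station import bot, imaging
import cv2,numpy as np
from scipy.spatial.transform import Rotation as R
def cam(n):
    c=imaging.calibration(n);return c["intrinsics"],c["extrinsics"]
def plane(n,u,v,z):
    K,T=cam(n); d=T[:3,:3]@np.linalg.solve(K,[u,v,1]); o=T[:3,3]
    return (o+d*(z-o[2])/d[2])[:2]
def wplane(u,v,z,pos,quat):
    c=imaging.calibration("wrist");K=c["intrinsics"];M=c["mount"]
    x=(u-K[0,2])/K[0,0];y=(v-K[1,2])/K[1,1];th=np.hypot(x,y)
    s=np.sin(th)/max(th,1e-9); d=np.array([x*s,y*s,np.cos(th)])
    Rt=R.from_quat(np.roll(quat,-1)).as_matrix()
    o=pos+Rt@M[:3,3]; d=Rt@M[:3,:3]@d
    return (o+d*(z-o[2])/d[2])[:2]
def blobs(im,lo,hi,amin=15):
    m=cv2.inRange(cv2.cvtColor(im,cv2.COLOR_RGB2HSV),lo,hi)
    n,_,s,c=cv2.connectedComponentsWithStats(m)
    return [(s[i].tolist(),c[i].round(1)) for i in range(1,n) if s[i][4]>=amin]
E
python3 - <<'E'
from h import *
t=cv2.imread("pics/top0.png");s=cv2.imread("pics/scene0.png")
for n,im in(("top",t),("scene",s)): print(n,blobs(im[...,::-1],(82,80,60),(98,255,255)))
a=cv2.resize(t[140:225,165:300],None,fx=5.9,fy=5.9,interpolation=cv2.INTER_CUBIC)
cv2.imwrite("pics/a.png",a)
b=cv2.resize(s[130:270,175:355],None,fx=4.2,fy=4.2,interpolation=cv2.INTER_CUBIC)
cv2.imwrite("pics/b.png",b)
E
```

```text
top [([320, 181, 8, 7, 40], array([323.5, 184.2])), ([342, 183, 11, 12, 103], array([347. , 188.6]))]
scene [([315, 216, 9, 9, 61], array([319.1, 219.7])), ([331, 217, 15, 15, 183], array([337.5, 223.8]))]
```

View pics/a.png

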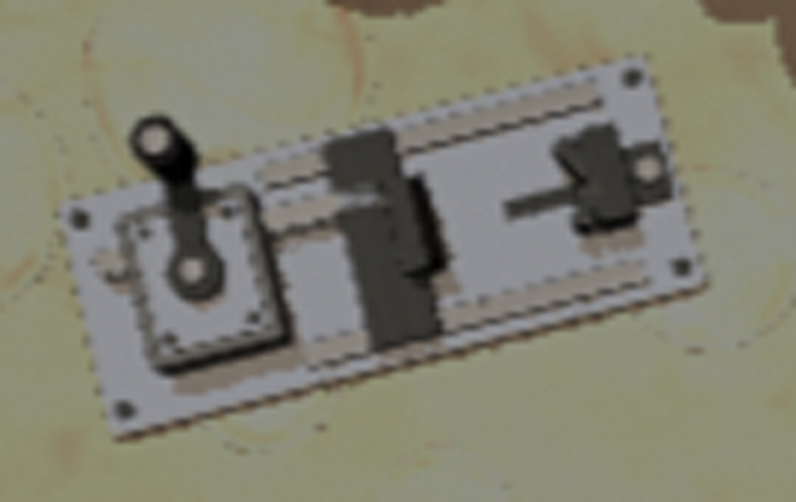

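View pics/b.png

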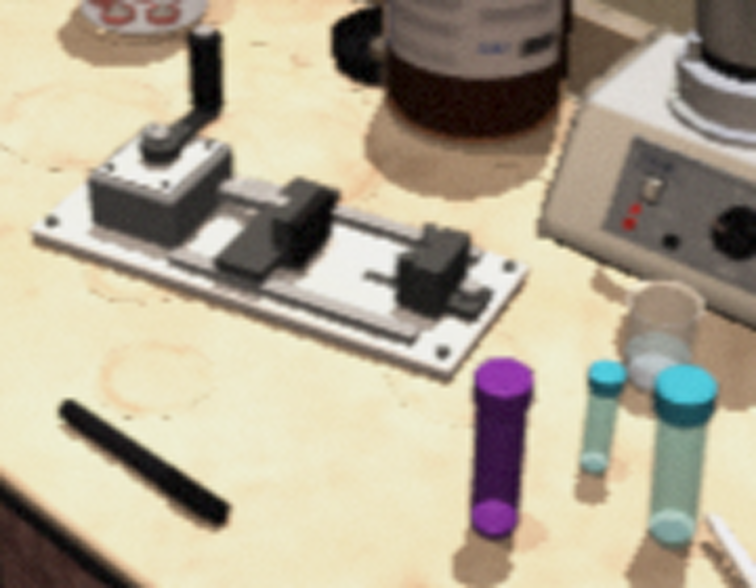

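Run:
```python
from h import *
f=lambda x,y,z: plane("top",(x+.5)/5.9-.5+165,(y+.5)/5.9-.5+140,z)
C=[f(*p,.012) for p in((68,205),(648,58),(705,288),(118,437))]
print("corners",np.round(C,4)); c=np.mean(C,0)
ey=(C[0]+C[3]-C[1]-C[2]);ey/=np.linalg.norm(ey); ex=np.array([ey[1],-ey[0]])
print("c",c,"ey",ey,"ex",ex,"yaw of y",np.degrees(np.arctan2(ey[1],ey[0])),
 "size",np.linalg.norm(C[0]-C[1]),np.linalg.norm(C[0]-C[3]))
loc=lambda p:np.round([(p-c)@ex,(p-c)@ey],4)
for n,p in dict(hub=(195,270,.073),button=(155,137,.124),vtip1=(557,148,.052),vtip2=(577,225,.052),vapex=(580,185,.052),
  jawpadt=(413,178,.054),jawpadb=(437,270,.054),veeback1=(612,125,.052),strip=(508,210,.012)).items():
    w=f(*p);print(n,w.round(4),loc(w))
for n,p in dict(teal=(347,188.6,.11)).items():
    w=plane("top",*p);print(n,w.round(4),loc(w))
print("teal scene cap top?",plane("scene",337.5,223.8,.105))
for n,u,v,z in(("purple",319.5,212,.11),("small",323.5,184.2,.07),("beaker",315,157,.05),("bottle",372,159,.086),("pen",258,248,.01),("blender",300,130,0.06)):
    print(n,plane("top",u,v,z).round(3))
```

```text
corners [[ 0.5938  0.163 ]
 [ 0.6754 -0.1298]
 [ 0.5579 -0.1606]
 [ 0.4766  0.1323]]
c [0.57594194 0.00119775] ey [-0.26802005  0.96341333] ex [0.96341333 0.26802005] yaw of y 105.54648213794441 size 0.30393299748804664 0.12119852162785383
hub [0.5537 0.0866] [0.0014 0.0883]
button [0.6085 0.099 ] [0.0576 0.0855]
vtip1 [ 0.6205 -0.0855] [ 0.0197 -0.0955]
vtip2 [ 0.5825 -0.0962] [-0.0198 -0.0955]
vapex [ 0.6023 -0.0972] [-0.001  -0.1019]
jawpadt [ 0.6038 -0.0154] [ 0.0224 -0.0234]
jawpadb [ 0.5586 -0.0284] [-0.0246 -0.0239]
veeback1 [ 0.6325 -0.1123] [ 0.0241 -0.1245]
strip [ 0.5957 -0.0605] [ 0.0025 -0.0647]
teal [ 0.548  -0.3284] [-0.1153 -0.3101]
teal scene cap top? [ 0.54049935 -0.33209235]
purple [ 0.482 -0.254]
small [ 0.565 -0.27 ]
beaker [ 0.647 -0.247]
bottle [ 0.636 -0.403]
pen [ 0.381 -0.087]
blender [ 0.723 -0.202]
```

{"api": "move_arm", "payload": {
  "commands": [
    [[0, 0, 0, 0, 0, 10, 0.085], [0, 0, 0, 0, 0, 10, 0.085], [0, 0, 0, 0, 0, 10, 0.085], [0, 0, 0, 0, 0, 10, 0.085], [0, 0, 0, 0, 0, 10, 0.085], [0, 0, 0, 0, 0, 10, 0.085], [-0.055, 0.02, 0, 0, 0, 0, 0.085], [-0.055, 0.02, 0, 0, 0, 0, 0.085], [-0.055, 0.02, 0, 0, 0, 0, 0.085], [-0.055, 0.02, 0, 0, 0, 0, 0.085], [-0.055, 0.02, 0, 0, 0, 0, 0.085], [-0.055, 0.02, 0, 0, 0, 0, 0.085], [-0.055, 0.02, 0, 0, 0, 0, 0.085], [-0.055, 0.02, 0, 0, 0, 0, 0.085]]
  ],
  "squeeze": 25
}}

```text
t: 1.85
eef_pos: [0.4408, 0.2716, 0.2312]
tool_rot: [-0.0, 0.604, 0.797, -0.0]
contact_force: [1.1, 0.9, -1.2]
gripper_width: 0.995
grasp_force: 0.0
```

{"api": "move_arm", "payload": {
  "commands": [
    [[-0.05, 0.006, 0, 0, 0, 0, 0.085], [-0.05, 0.006, 0, 0, 0, 0, 0.085], [-0.05, 0.006, 0, 0, 0, 0, 0.085], [-0.05, 0.006, 0, 0, 0, 0, 0.085], [-0.05, 0.006, 0, 0, 0, 0, 0.085], [-0.05, 0.006, 0, 0, 0, 0, 0.085], [0, 0, 0, 0, 0, 0, 0.085], [0, 0, 0, 0, 0, 0, 0.085]]
  ]
}}

```text
t: 2.85
eef_pos: [0.5552, -0.0054, 0.2309]
tool_rot: [-0.001, 0.604, 0.797, -0.0]
contact_force: [0.4, 0.6, -1.3]
gripper_width: 0.995
grasp_force: 0.0
```

Run:
```python
from h import *
o=bot.get_obs(); im=imaging.read_camera("wrist")
np.savez("w1.npz",p=o["eef_pos"],q=o["tool_rot"]); print(o["eef_pos"],o["tool_rot"],o["q"].round(2))
cv2.imwrite("pics/w1raw.png",im[...,::-1]);cv2.imwrite("pics/w1.png",cv2.resize(im[...,::-1],None,fx=1.5625,fy=1.5625,interpolation=cv2.INTER_CUBIC))
```

```text
[ 0.55521989 -0.00538089  0.23085766] [-5.26811272e-04  6.04379857e-01  7.96696101e-01 -1.81791783e-04] [-0.57  0.31  0.58  1.88 -0.2   1.01  0.37]
```

View pics/w1.png

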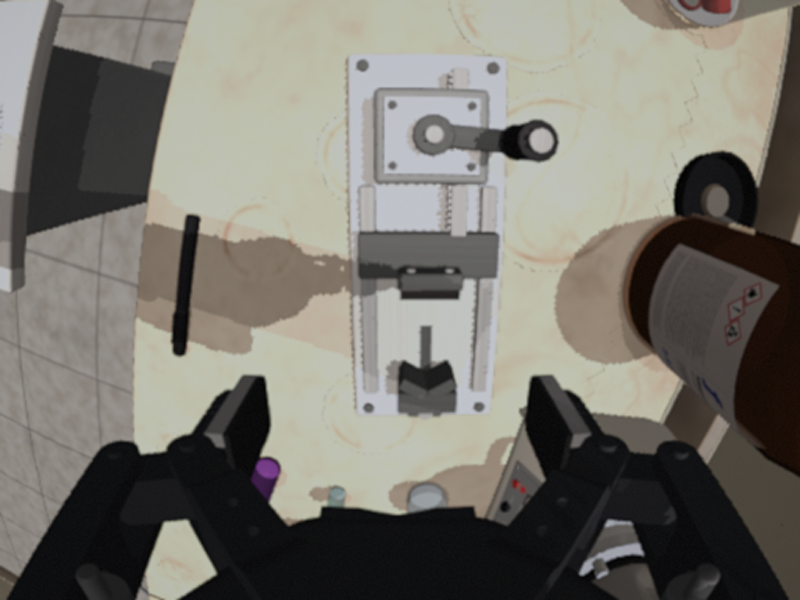

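The wrist view shows the bed corners at (349,57), (506,58), (491,413) and (358,414). The hub top is at (434,133), the sleeve button at (542,140), and the vee tips at (399,365) and (455,365). The groove at (425,345) is only a mark on the bed.

Run:
```python
from h import *
d=np.load("w1.npz");P,Q=d["p"],d["q"]
f=lambda x,y,z: wplane((x+.5)/1.5625-.5,(y+.5)/1.5625-.5,z,P,Q)
# report in tool axes offsets from TCP too
Rt=R.from_quat(np.roll(Q,-1)).as_matrix()
C=[f(*p,.012) for p in((506,58),(491,413),(358,414),(349,57))]
c=np.mean(C,0);ey=(C[0]+C[3]-C[1]-C[2]);ey/=np.linalg.norm(ey);ex=np.array([ey[1],-ey[0]])
print("c",c,"yaw",np.degrees(np.arctan2(ey[1],ey[0])),np.linalg.norm(C[0]-C[1]),np.linalg.norm(C[2]-C[1]))
print("toolx",Rt[:2,0],"tooly",Rt[:2,1])
for n,p in dict(hub=(434,133,.073),button=(542,140,.124),t1=(399,365,.052),t2=(455,365,.052),apex=(427,375,.052),pad1=(401,297,.034),pad=(430,277,.054)).items():
    w=f(*p);print(n,w.round(4),"loc",np.round([(w-c)@ex,(w-c)@ey],4),"tool",np.round(Rt[:2,:2].T@(w-P[:2]),4))
```

```text
c [0.5781317  0.00294015] yaw 105.97336392128899 0.3059245177794622 0.12195489457801004
toolx [-0.26944942  0.96301434] tooly [0.96301396 0.26944991]
hub [0.5534 0.0874] loc [-0.0005  0.088 ] tool [0.0898 0.0232]
button [0.6077 0.0989] loc [0.0549 0.0841] tool [0.0863 0.0787]
t1 [ 0.5783 -0.0828] loc [-0.0235 -0.0825] tool [-0.0808  0.0013]
t2 [ 0.6199 -0.0714] loc [ 0.0197 -0.083 ] tool [-0.081   0.0445]
apex [ 0.6015 -0.0853] loc [-0.0018 -0.0913] tool [-0.0895  0.023 ]
pad1 [ 0.5665 -0.0352] loc [-0.0217 -0.0335] tool [-0.0318  0.0028]
pad [ 0.5805 -0.0092] loc [-0.0011 -0.0123] tool [-0.0105  0.0233]
```

Run:
```python
from h import *
im=cv2.imread("pics/w1raw.png")[150:270,220:325]
cv2.imwrite("pics/v.png",cv2.resize(im,None,fx=5,fy=5,interpolation=cv2.INTER_CUBIC))
d=np.load("w1.npz")
for v in (365,388): print([wplane((x+.5)/1.5625-.5,(v+.5)/1.5625-.5,z,d["p"],d["q"]).round(4) for z,x in((.012,399),(.012,455),(.052,399),(.052,455))])
```

```text
[array([ 0.5836, -0.1016]), array([ 0.6304, -0.0887]), array([ 0.5783, -0.0828]), array([ 0.6199, -0.0714])]
[array([ 0.5898, -0.1234]), array([ 0.6377, -0.1104]), array([ 0.5837, -0.1022]), array([ 0.6264, -0.0907])]
```

View pics/v.png

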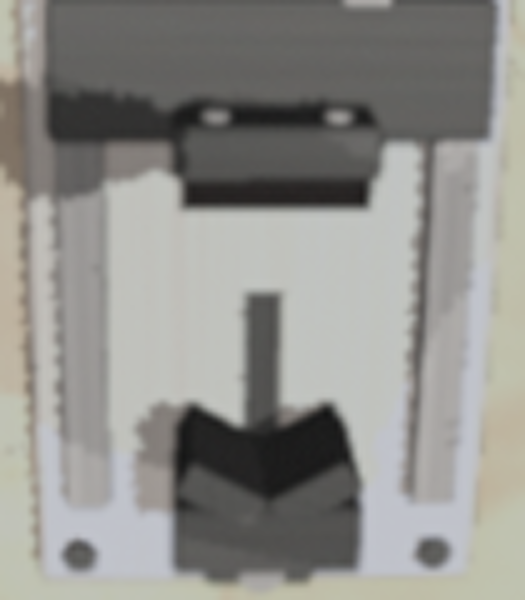

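The zoom shows the vee's base tips at (190,405) and (332,405), and its top tips at (182,465) and (352,465). The jaw pad's front edge is at y=207.

Run:
```python
from h import *
d=np.load("w1.npz");P,Q=d["p"],d["q"];Rt=R.from_quat(np.roll(Q,-1)).as_matrix()
for n,x,y,z in(("b1",190,405,.012),("b2",332,405,.012),("ba",262,432,.012),("t1",182,465,.052),("t2",352,465,.052),("ta",265,500,.052),("pad top?",276,175,.054),("pad base",276,207,.012),("pad base",276,207,.018)):
    w=wplane(220+(x+.5)/5-.5,150+(y+.5)/5-.5,z,P,Q);print(n,w.round(4),"tool",np.round(Rt[:2,:2].T@(w-P[:2]),4))
```

```text
b1 [ 0.5856 -0.0966] tool [-0.096   0.0047]
b2 [ 0.6225 -0.0865] tool [-0.0962  0.0429]
ba [ 0.6066 -0.0992] tool [-0.1042  0.0242]
t1 [ 0.5826 -0.0945] tool [-0.0932  0.0024]
t2 [ 0.6227 -0.0836] tool [-0.0935  0.0439]
ta [ 0.605  -0.0985] tool [-0.1031  0.0228]
pad top? [ 0.5827 -0.0176] tool [-0.0192  0.0232]
pad base [ 0.5915 -0.037 ] tool [-0.0402  0.0264]
pad base [ 0.5905 -0.0353] tool [-0.0383  0.026 ]
```

{"api": "move_arm", "payload": {
  "commands": [
    [[-0.052, -0.016, 0, 0, 0, 0, 0.085], [-0.052, -0.016, 0, 0, 0, 0, 0.085], [-0.052, -0.016, 0, 0, 0, 0, 0.085], [-0.052, -0.016, 0, 0, 0, 0, 0.085], [-0.052, -0.016, 0, 0, 0, 0, 0.085], [-0.051, -0.016, 0, 0, 0, 0, 0.085], [0, 0, 0, 0, 0, 0, 0.085], [0, 0, 0, 0, 0, 0, 0.085]]
  ]
}}

```text
t: 3.9
eef_pos: [0.5476, -0.3293, 0.2308]
tool_rot: [-0.001, 0.604, 0.797, 0.001]
contact_force: [-0.2, 0.5, -0.9]
gripper_width: 0.999
grasp_force: 0.0
```

Run:
```python
from h import *
o=bot.get_obs(); im=imaging.read_camera("wrist");P,Q=o["eef_pos"],o["tool_rot"];Rt=R.from_quat(np.roll(Q,-1)).as_matrix()
cv2.imwrite("pics/w2.png",im[...,::-1])
print(P,o["q"].round(2))
for s,c in blobs(im,(82,80,60),(98,255,255),40):
    w=wplane(*c,.108,P,Q);print(s,c,w,np.round(Rt[:2,:2].T@(w-P[:2]),4))
```

```text
[ 0.5476024  -0.32928783  0.23081234] [-0.01  0.48  0.64  1.68 -0.31  1.09  0.99]
[276, 113, 19, 19, 295] [284.9 121.9] [ 0.5591446 -0.2685715] [0.0553 0.0276]
[238, 164, 32, 34, 851] [253.7 180.3] [ 0.54713026 -0.32825492] [ 0.0011 -0.0002]
```

View pics/w2.png

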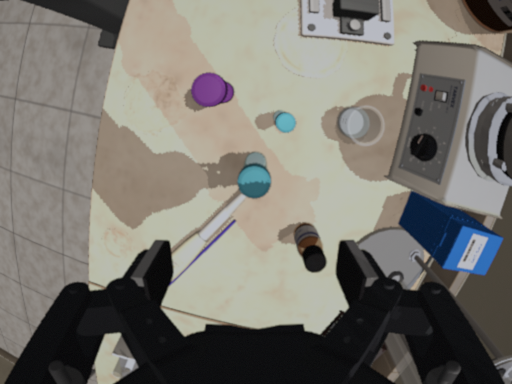

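The large teal cap is at (254,180), directly below the tool. The small teal tube at (285,122) and the bottle at (312,248) are clear of the fingers.

{"api": "move_arm", "payload": {
  "commands": [
    [[0, 0, 0.05, 0, 0, 0, 0.085], [0, 0, 0.05, 0, 0, 0, 0.085], [0, 0, 0.05, 0, 0, 0, 0.085], [0, 0, 0.025, 0, 0, 0, 0.085], [0, 0, 0, 0, 0, 0, 0.085], [0, 0, 0, 0, 0, 0, 0.04], [0, 0, 0, 0, 0, 0, 0.03], [0, 0, 0, 0, 0, 0, 0.015], [0, 0, 0, 0, 0, 0, 0.015], [0, 0, 0, 0, 0, 0, 0.015], [0, 0, 0, 0, 0, 0, 0.015]]
  ],
  "squeeze": 20
}}

```text
t: 5.32
eef_pos: [0.5478, -0.3319, 0.0574]
tool_rot: [0.001, 0.604, 0.797, 0.0]
contact_force: [0.4, 0.8, 6.8]
gripper_width: 0.357
grasp_force: 19.3
```

{"api": "move_arm", "payload": {
  "commands": [
    [[0, 0, -0.02, 0, 0, 0, 0.015], [0, 0, -0.05, 0, 0, 0, 0.015], [0, 0, -0.05, 0, 0, 0, 0.015], [0.038, 0.02, 0, 0, 0, 0, 0.015], [0.038, 0.02, 0, 0, 0, 0, 0.015], [0.038, 0.02, 0, 0, 0, 0, 0.015], [0.038, 0.02, 0, 0, 0, 0, 0.015], [0.038, 0.02, 0, 0, 0, 0, 0.015], [0.036, 0.0185, 0, 0, 0, 0, 0.015], [0, 0, 0, 0, 0, 0, 0.015], [0, 0, 0, 0, 0, 0, 0.015]]
  ]
}}

```text
t: 6.7
eef_pos: [0.6, -0.0825, 0.177]
tool_rot: [0.0, 0.605, 0.797, -0.0]
contact_force: [-0.8, -0.7, -0.7]
gripper_width: 0.355
grasp_force: 19.9
```

Run:
```python
from h import *
o=bot.get_obs(); im=imaging.read_camera("wrist");P,Q=o["eef_pos"],o["tool_rot"];Rt=R.from_quat(np.roll(Q,-1)).as_matrix()
cv2.imwrite("pics/w3.png",im[...,::-1])
print(P,o["contact_force"])
for s,c in blobs(im,(82,80,60),(98,255,255),40):
  for z in (.056-.012,.056):
    w=wplane(*c,P[2]+z,P,Q);print(s,c,w,np.round(Rt[:2,:2].T@(w-P[:2]),4))
```

```text
[ 0.60000951 -0.08249163  0.17701863] [-0.79628658 -0.66600674 -0.6890733 ]
[214, 248, 80, 81, 5118] [253.7 288.7] [ 0.59948337 -0.07991608] [0.0026 0.0002]
[214, 248, 80, 81, 5118] [253.7 288.7] [ 0.5970986  -0.07129548] [0.0116 0.0002]
```

View pics/w3.png

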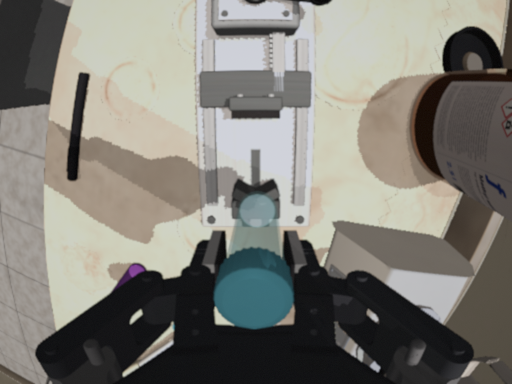

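The tube is held upright. Its foot shows through the body at about (257,210), and the cap is at (254,289).

Run:
```python
from h import *
o=bot.get_obs();P,Q=o["eef_pos"],o["tool_rot"];Rt=R.from_quat(np.roll(Q,-1)).as_matrix()
for uv in((257,210),(257,194),(257,226),(239,210),(275,210)):
    w=wplane(*uv,P[2]-.057,P,Q);print(uv,w,np.round(Rt[:2,:2].T@(w-P[:2]),4))
for uv in ((254,249),(254,329)):
    w=wplane(*uv,P[2]+.053,P,Q);print(uv,w,np.round(Rt[:2,:2].T@(w-P[:2]),4))
```

```text
(257, 210) [ 0.60288463 -0.08521566] [-0.0027  0.0024]
(257, 194) [ 0.59958482 -0.07351904] [0.0094 0.0023]
(257, 226) [ 0.60633178 -0.09741936] [-0.0154  0.0024]
(239, 210) [ 0.59039142 -0.08871532] [-0.0028 -0.0106]
(275, 210) [ 0.61540252 -0.08175081] [-0.0027  0.0154]
(254, 249) [ 0.59312515 -0.05778392] [0.0263 0.0003]
(254, 329) [ 0.60334047 -0.09446572] [-0.0118  0.0003]
```

{"api": "move_arm", "payload": {
  "commands": [
    [[0.003, 0, 0.03, 0, 0, 0, 0.015], [0, 0, 0.04, 0, 0, 0, 0.015], [0, 0, 0.03, 0, 0, 0, 0.015], [0, 0, 0.005, 0, 0, 0, 0.015], [0, 0, 0, 0, 0, 0, 0.015], [0, 0, 0.001, 0, 0, 0, 0.015], [0, 0, 0, 0, 0, 0, 0.015]]
  ]
}}

```text
t: 7.62
eef_pos: [0.6, -0.0789, 0.0713]
tool_rot: [0.001, 0.604, 0.797, 0.001]
contact_force: [0.3, -0.1, -0.2]
gripper_width: 0.355
grasp_force: 20.0
```

{"api": "move_arm", "payload": {
  "commands": [
    [[0, 0, 0.001, 0, 0, 0, 0.015], [0, 0, 0.001, 0, 0, 0, 0.015], [0, 0, 0, 0, 0, 0, 0.015]]
  ]
}}

```text
t: 8.0
eef_pos: [0.6003, -0.079, 0.0694]
tool_rot: [0.001, 0.604, 0.797, 0.001]
contact_force: [-0.6, 0.5, 7.9]
gripper_width: 0.358
grasp_force: 19.7
```

{"api": "move_arm", "payload": {
  "commands": [
    [[0, 0, -0.0005, 0, 0, 0, 0.032], [0, 0, 0, 0, 0, 0, 0.036], [0, 0, 0, 0, 0, 0, 0.045], [0, 0, 0, 0, 0, 0, 0.065], [0, 0, 0, 0, 0, 0, 0.085], [0, 0, 0, 0, 0, 0, 0.085], [0, 0, -0.03, 0, 0, 0, 0.085], [0, 0, -0.05, 0, 0, 0, 0.085], [0, 0, -0.05, 0, 0, 0, 0.085], [0.05, 0.0, 0, 0, 0, 0, 0.085], [0.05, 0.0, 0, 0, 0, 0, 0.085], [0, 0, 0, 0, 0, 0, 0.085], [0, 0, 0, 0, 0, 0, 0.085]]
  ]
}}

```text
t: 9.62
eef_pos: [0.5725, 0.0171, 0.1989]
tool_rot: [0.0, 0.604, 0.797, -0.0]
contact_force: [-0.9, -0.3, 0.1]
gripper_width: 0.992
grasp_force: 0.0
```

Run:
```python
from h import *
o=bot.get_obs(); im=imaging.read_camera("wrist");P,Q=o["eef_pos"],o["tool_rot"];Rt=R.from_quat(np.roll(Q,-1)).as_matrix()
cv2.imwrite("pics/w4.png",im[...,::-1]); print(P)
for s,c in blobs(im,(82,80,60),(98,255,255),40):
    w=wplane(*c,.12,P,Q);print(s,c,w,np.round(Rt[:2,:2].T@(w-P[:2]),4))
```

```text
[0.5724737  0.01711333 0.19891561]
[239, 273, 33, 36, 937] [255.3 291. ] [ 0.5985475  -0.07074619] [-0.0916  0.0014]
```

View pics/w4.png

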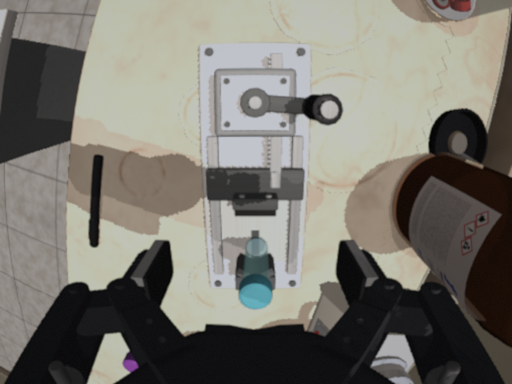

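The tube stands upright at the vee: cap at (256,290), foot at about (257,245). The sleeve is at (331,108) and unmoved.

{"api": "move_arm", "payload": {
  "commands": [
    [[0.035, 0.028, 0, 0, 0, 0, 0.06], [0.034, 0.028, 0, 0, 0, 0, 0.06], [0, 0, 0.03, 0, 0, 0, 0.06], [0, 0, 0.04, 0, 0, 0, 0.06], [0, 0, 0.04, 0, 0, 0, 0.06], [0, 0, 0.01, 0, 0, 0, 0.06], [0, 0, 0, 0, 0, 0, 0.06], [0, 0, 0, 0, 0, 0, 0.03], [0, 0, 0, 0, 0, 0, 0.02], [0, 0, 0, 0, 0, 0, 0.01], [0, 0, 0, 0, 0, 0, 0.01], [0, 0, 0, 0, 0, 0, 0.01]]
  ],
  "squeeze": 70
}}

```text
t: 11.18
eef_pos: [0.6076, 0.0988, 0.0804]
tool_rot: [-0.0, 0.604, 0.797, 0.0]
contact_force: [-5.7, -1.3, 8.8]
gripper_width: 0.246
grasp_force: 67.9
```

```bash
python3 -c "
import numpy as np
a=np.radians(-3.3-8*np.arange(0,46));x=np.round(55*np.sin(a),1);y=np.round(55*np.cos(a),1)
for i in range(45):print(i,round((x[i+1]-x[i])/1e3,4),round((y[i+1]-y[i])/1e3,4),end=' | ')
"
```

```text
0 -0.0076 -0.001 | 1 -0.0074 -0.002 | 2 -0.007 -0.003 | 3 -0.0066 -0.004 | 4 -0.0059 -0.0049 | 5 -0.0052 -0.0056 | 6 -0.0044 -0.0063 | 7 -0.0034 -0.0069 | 8 -0.0025 -0.0072 | 9 -0.0014 -0.0076 | 10 -0.0004 -0.0076 | 11 0.0007 -0.0077 | 12 0.0018 -0.0075 | 13 0.0028 -0.0071 | 14 0.0037 -0.0067 | 15 0.0047 -0.0061 | 16 0.0054 -0.0054 | 17 0.0062 -0.0046 | 18 0.0067 -0.0037 | 19 0.0072 -0.0027 | 20 0.0075 -0.0017 | 21 0.0076 -0.0006 | 22 0.0077 0.0004 | 23 0.0075 0.0015 | 24 0.0073 0.0026 | 25 0.0068 0.0035 | 26 0.0062 0.0044 | 27 0.0056 0.0053 | 28 0.0048 0.006 | 29 0.0039 0.0066 | 30 0.003 0.0071 | 31 0.0019 0.0074 | 32 0.0009 0.0076 | 33 -0.0001 0.0077 | 34 -0.0013 0.0076 | 35 -0.0023 0.0073 | 36 -0.0032 0.0069 | 37 -0.0042 0.0064 | 38 -0.0051 0.0058 | 39 -0.0058 0.005 | 40 -0.0065 0.0041 | 41 -0.007 0.0032 | 42 -0.0073 0.0023 | 43 -0.0076 0.0011 | 44 -0.0077 0.0001 |
```

{"api": "move_arm", "payload": {
  "commands": [
    [[0, -0.0003, -0.001, 0, 0, 0, 0.01], [0, 0, 0, 0, 0, 0, 0.01]]
  ]
}}

```text
t: 11.42
eef_pos: [0.6075, 0.0988, 0.0805]
tool_rot: [0.0, 0.604, 0.797, 0.0]
contact_force: [-4.2, -1.3, 6.1]
gripper_width: 0.251
grasp_force: 68.9
```

{"api": "move_arm", "payload": {
  "commands": [
    [[-0.0076, -0.0016, -0.001, 0, 0, 0, 0.01], [-0.0074, -0.002, 0, 0, 0, 0, 0.01], [-0.007, -0.003, 0, 0, 0, 0, 0.01], [-0.0066, -0.004, 0, 0, 0, 0, 0.01], [-0.0059, -0.0049, 0, 0, 0, 0, 0.01], [-0.0052, -0.0056, 0, 0, 0, 0, 0.01]]
  ]
}}

```text
t: 12.18
eef_pos: [0.6007, 0.0585, 0.0809]
tool_rot: [0.001, 0.603, 0.798, 0.003]
contact_force: [7.9, 6.3, -8.5]
gripper_width: 0.246
grasp_force: 69.2
```

{"api": "move_arm", "payload": {
  "commands": [
    [[-0.0044, -0.0063, 0.001, 0, 0, 0, 0.01], [-0.0034, -0.0069, 0, 0, 0, 0, 0.01], [-0.0025, -0.0072, 0, 0, 0, 0, 0.01], [-0.0014, -0.0076, 0, 0, 0, 0, 0.01], [-0.0004, -0.0076, 0, 0, 0, 0, 0.01], [0.0007, -0.0077, 0, 0, 0, 0, 0.01], [0.0018, -0.0075, 0, 0, 0, 0, 0.01], [0.0028, -0.0071, 0, 0, 0, 0, 0.01], [0.0037, -0.0067, 0, 0, 0, 0, 0.01], [0.0047, -0.0061, 0, 0, 0, 0, 0.01]]
  ]
}}

```text
t: 13.42
eef_pos: [0.5332, 0.0359, 0.0808]
tool_rot: [0.004, 0.605, 0.796, 0.002]
contact_force: [9.1, -4.6, -4.5]
gripper_width: 0.253
grasp_force: 69.1
```

{"api": "move_arm", "payload": {
  "commands": [
    [[0.0054, -0.0054, 0.0005, 0, 0, 0, 0.01], [0.0062, -0.0046, 0, 0, 0, 0, 0.01], [0.0067, -0.0037, 0, 0, 0, 0, 0.01], [0.0072, -0.0027, 0, 0, 0, 0, 0.01], [0.0075, -0.0017, 0, 0, 0, 0, 0.01], [0.0076, -0.0006, 0, 0, 0, 0, 0.01], [0.0077, 0.0004, 0, 0, 0, 0, 0.01]]
  ]
}}

```text
t: 14.3
eef_pos: [0.4999, 0.0755, 0.0804]
tool_rot: [0.002, 0.606, 0.796, -0.0]
contact_force: [-2.2, -10.7, 11.6]
gripper_width: 0.252
grasp_force: 70.1
```

```bash
cat >> h.py <<'E'
def crank():
    o=bot.get_obs();r=o["eef_pos"][:2]-[.5535,.087];th=np.arctan2(r[1],r[0]);F=o["contact_force"]
    print("r",np.hypot(*r).round(4),"turned",round((12.3-np.degrees(th))%360,1),"drag",-(F[0]*np.sin(th)-F[1]*np.cos(th)).round(2),"rad",(F[0]*np.cos(th)+F[1]*np.sin(th)).round(2),"t",o["t"].round(2))
E
python3 - <<'E'
from h import *
crank()
t=imaging.read_camera("top")[...,::-1];cv2.imwrite("pics/t2.png",cv2.resize(t[140:225,165:300],None,fx=5.9,fy=5.9,interpolation=cv2.INTER_CUBIC))
E
```

```text
Traceback (most recent call last):
  File "h.py", line 22, in crank
    print("r",np.hypot(*r).round(4),"turned",round((12.3-np.degrees(th))%360,1),"drag",-(F[0]*np.sin(th)-F[1]*np.cos(th)).round(2),"rad",(F[0]*np.cos(th)+F[1]*np.sin(th)).round(2),"t",o["t"].round(2))
                                                                                                                                                                                        ^^^^^^^^^^^^
AttributeError: 'float' object has no attribute 'round'
```

```bash
sed -i 's/,"t",o\["t"\].round(2)/,"t",o["t"]/' h.py
python3 - <<'E'
from h import *
crank()
t=imaging.read_camera("top")[...,::-1];cv2.imwrite("pics/t2.png",cv2.resize(t[140:225,165:300],None,fx=5.9,fy=5.9,interpolation=cv2.INTER_CUBIC))
E
```

```text
r 0.0548 turned 180.2 drag 9.96 rad 4.41 t 14.3
```

View pics/t2.png

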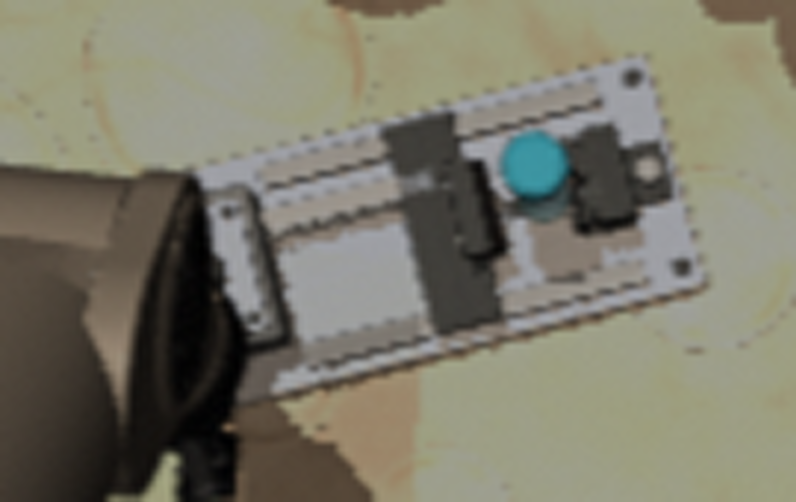

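The tube still stands in front of the vee (cap at (535,165)). The jaw pad edge, at about x=491, has roughly 20 mm left before contact.

{"api": "move_arm", "payload": {
  "commands": [
    [[0.0075, 0.0015, -0.0005, 0, 0, 0, 0.01], [0.0073, 0.0026, 0, 0, 0, 0, 0.01], [0.0068, 0.0035, 0, 0, 0, 0, 0.01], [0.0062, 0.0044, 0, 0, 0, 0, 0.01], [0.0056, 0.0053, 0, 0, 0, 0, 0.01], [0.0048, 0.006, 0, 0, 0, 0, 0.01], [0.0039, 0.0066, 0, 0, 0, 0, 0.01]]
  ]
}}

```text
t: 15.22
eef_pos: [0.5148, 0.1262, 0.0804]
tool_rot: [-0.001, 0.605, 0.796, -0.001]
contact_force: [-8.2, -5.2, 14.7]
gripper_width: 0.25
grasp_force: 70.4
```

Run:
```python
from h import *
crank()
a=np.radians(-3.3-240-3*np.arange(0,41));x=np.round(55*np.sin(a),1);y=np.round(55*np.cos(a),1)
for i in range(40):print(i,round((x[i+1]-x[i])/1e3,4),round((y[i+1]-y[i])/1e3,4),end=' | ')
```

```text
r 0.0551 turned 237.7 drag 9.44 rad 2.05 t 15.225
0 0.0013 0.0026 | 1 0.001 0.0027 | 2 0.001 0.0027 | 3 0.0008 0.0027 | 4 0.0007 0.0028 | 5 0.0005 0.0029 | 6 0.0003 0.0028 | 7 0.0002 0.0029 | 8 0.0001 0.0029 | 9 -0.0001 0.0029 | 10 -0.0002 0.0028 | 11 -0.0004 0.0029 | 12 -0.0006 0.0028 | 13 -0.0006 0.0028 | 14 -0.0009 0.0028 | 15 -0.001 0.0027 | 16 -0.0011 0.0026 | 17 -0.0012 0.0026 | 18 -0.0014 0.0025 | 19 -0.0015 0.0025 | 20 -0.0017 0.0024 | 21 -0.0017 0.0022 | 22 -0.0019 0.0022 | 23 -0.002 0.0021 | 24 -0.0021 0.002 | 25 -0.0022 0.0018 | 26 -0.0023 0.0018 | 27 -0.0024 0.0016 | 28 -0.0024 0.0015 | 29 -0.0026 0.0013 | 30 -0.0026 0.0013 | 31 -0.0027 0.001 | 32 -0.0027 0.001 | 33 -0.0027 0.0008 | 34 -0.0028 0.0007 | 35 -0.0029 0.0005 | 36 -0.0028 0.0003 | 37 -0.0029 0.0002 | 38 -0.0029 0.0001 | 39 -0.0029 -0.0001 |
```

{"api": "move_arm", "payload": {
  "commands": [
    [[0.0013, 0.0026, -0.001, 0, 0, 0, 0.01], [0.001, 0.0027, -0.001, 0, 0, 0, 0.01], [0.001, 0.0027, 0, 0, 0, 0, 0.01], [0.0008, 0.0027, 0, 0, 0, 0, 0.01]]
  ]
}}

```text
t: 15.72
eef_pos: [0.5223, 0.1324, 0.0807]
tool_rot: [-0.002, 0.605, 0.796, -0.003]
contact_force: [-8.1, -4.7, 1.1]
gripper_width: 0.25
grasp_force: 69.8
```

```bash
python3 -c "
from h import *
crank()"
```

```text
r 0.0551 turned 247.8 drag 9.35 rad 0.76 t 15.725
```

{"api": "move_arm", "payload": {
  "commands": [
    [[0.0007, 0.0028, 0, 0, 0, 0, 0.01], [0.0005, 0.0029, 0, 0, 0, 0, 0.01]]
  ]
}}

```text
t: 15.98
eef_pos: [0.5272, 0.1355, 0.0806]
tool_rot: [-0.002, 0.605, 0.796, -0.003]
contact_force: [-7.8, -4.5, 1.6]
gripper_width: 0.251
grasp_force: 69.8
```

```bash
python3 -c "
from h import *
crank()"
```

```text
r 0.0551 turned 253.8 drag 8.99 rad -0.2 t 15.975
```

{"api": "move_arm", "payload": {
  "commands": [
    [[0.0003, 0.0028, 0, 0, 0, 0, 0.01], [0.0002, 0.0029, 0, 0, 0, 0, 0.01]]
  ]
}}

```text
t: 16.23
eef_pos: [0.5324, 0.138, 0.0806]
tool_rot: [-0.002, 0.605, 0.797, -0.003]
contact_force: [-9.1, -3.0, 2.3]
gripper_width: 0.246
grasp_force: 69.8
```

```bash
python3 -c "
from h import *
crank()"
```

```text
r 0.0552 turned 259.8 drag 9.56 rad 0.74 t 16.225
```

{"api": "move_arm", "payload": {
  "commands": [
    [[0.0001, 0.0029, 0, 0, 0, 0, 0.01], [-0.0001, 0.0029, 0, 0, 0, 0, 0.01]]
  ]
}}

```text
t: 16.48
eef_pos: [0.5372, 0.1397, 0.0805]
tool_rot: [-0.003, 0.604, 0.797, -0.003]
contact_force: [-12.6, -2.9, 5.8]
gripper_width: 0.251
grasp_force: 70.0
```

```bash
python3 -c "
from h import *
crank()"
```

```text
r 0.0552 turned 265.2 drag 12.91 rad 0.99 t 16.475
```

{"api": "move_arm", "payload": {
  "commands": [
    [[0, 0, 0, 0, 0, 0, 0.01]]
  ]
}}

```text
t: 16.6
eef_pos: [0.5376, 0.1398, 0.0806]
tool_rot: [-0.003, 0.604, 0.797, -0.003]
contact_force: [-10.2, -2.8, 3.5]
gripper_width: 0.245
grasp_force: 70.0
```

```bash
python3 -c "
from h import *
crank()
t=imaging.read_camera('top')[...,::-1];cv2.imwrite('pics/t3.png',cv2.resize(t[140:225,165:300],None,fx=5.9,fy=5.9,interpolation=cv2.INTER_CUBIC))"
```

```text
r 0.0552 turned 265.5 drag 10.56 rad 0.22 t 16.6
```

View pics/t3.png

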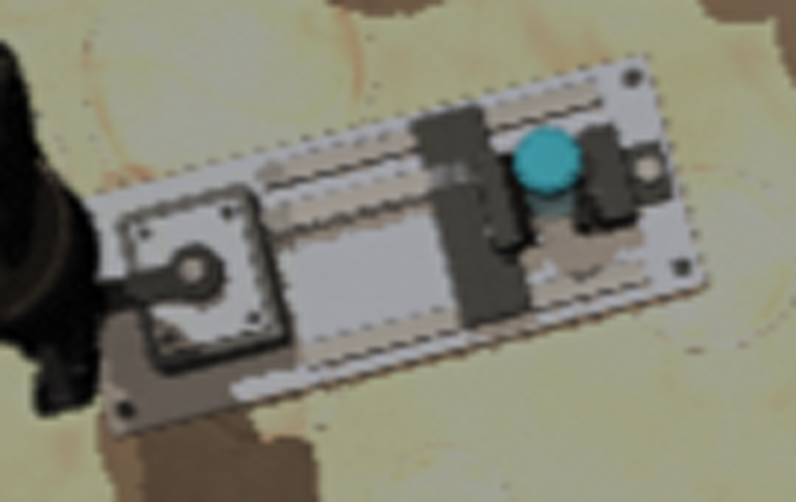

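The jaw has slid the tube home: its cap moved from (535,165) to (548,160), and the pad now touches the body. One small nudge will confirm the force.

{"api": "move_arm", "payload": {
  "commands": [
    [[-0.0001, 0.0011, 0, 0, 0, 0, 0.01]]
  ]
}}

```text
t: 16.77
eef_pos: [0.5377, 0.1399, 0.0805]
tool_rot: [-0.004, 0.604, 0.797, -0.004]
contact_force: [-14.4, -3.2, 7.4]
gripper_width: 0.25
grasp_force: 70.0
```

```bash
python3 -c "
from h import *
crank()"
```

```text
r 0.0552 turned 265.7 drag 14.74 rad 1.06 t 16.775
```

{"api": "move_arm", "payload": {
  "commands": [
    [[0.0001, -0.0015, 0, 0, 0, 0, 0.01], [0.0001, -0.0015, 0, 0, 0, 0, 0.01], [0, 0, 0, 0, 0, 0, 0.01]]
  ]
}}

```text
t: 17.15
eef_pos: [0.5375, 0.1398, 0.0807]
tool_rot: [-0.001, 0.604, 0.797, -0.002]
contact_force: [-5.0, -1.8, -3.7]
gripper_width: 0.247
grasp_force: 69.4
```

```bash
python3 -c "
from h import *
crank()"
```

```text
r 0.0552 turned 265.5 drag 5.34 rad -0.26 t 17.15
```

{"api": "move_arm", "payload": {
  "commands": [
    [[0, -0.0015, 0, 0, 0, 0, 0.01], [0, 0, 0, 0, 0, 0, 0.01], [0, 0, 0, 0, 0, 0, 0.03], [0, 0, 0, 0, 0, 0, 0.05], [0, 0, 0, 0, 0, 0, 0.06], [0, 0, 0, 0, 0, 0, 0.06], [0, 0, 0, 0, 0, 0, 0.06], [0, 0, -0.03, 0, 0, 0, 0.06], [0, 0, -0.05, 0, 0, 0, 0.06], [0, 0, -0.05, 0, 0, 0, 0.06], [0, 0, -0.02, 0, 0, 0, 0.06], [0, 0, 0, 0, 0, 0, 0.06], [0, 0, 0, 0, 0, 0, 0.06]]
  ],
  "squeeze": 25
}}

```text
t: 18.77
eef_pos: [0.5374, 0.14, 0.2307]
tool_rot: [-0.0, 0.604, 0.797, -0.001]
contact_force: [-0.7, -0.7, -0.6]
gripper_width: 0.704
grasp_force: 0.0
```

```bash
python3 -c "
from h import *
print(bot.get_obs()['contact_force'])
b=cv2.imread('pics/t3.png')
t=imaging.read_camera('top')[...,::-1];t=cv2.resize(t[140:225,165:300],None,fx=5.9,fy=5.9,interpolation=cv2.INTER_CUBIC)
for im in (b,t): print([(s,c) for s,c in blobs(im[...,::-1],(82,80,60),(98,255,255),400)])
w=imaging.read_camera('wrist')[...,::-1];cv2.imwrite('pics/w5.png',w)"
```

```text
[-0.73078468 -0.66700997 -0.60613778]
[([512, 127, 72, 70, 3761], array([547.7, 160.9]))]
[([512, 127, 72, 70, 3738], array([547.7, 160.8]))]
```

View pics/w5.png

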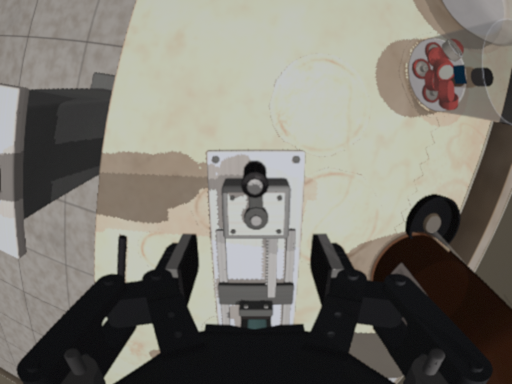

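The gripper is clear of everything. The sleeve is at (255,180), free and still at its final angle, and the tube hasn't moved in the top view.

```bash
python3 -c "
from station import bot
print(bot.hand_in())"
```

```text
the job is handed in; nothing more can be done
None
```

The job is handed in at about 19 s: the teal tube stands upright, clamped in the vee at an estimated 20–30 N judged from sleeve drag, and the crank was turned only by the held sleeve, then let go; no other object was touched.

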